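Set up the second side: swing the work leaf over and index the knob to the third stop

ROBOT

A 7-joint arm with a two-finger parallel gripper is mounted at the origin on a cart in front of the work surface, level with it; the furniture and walls round the work are solid. World frame = base frame: x ahead of the robot, y to its left, z up, the work surface at z = 0. Lengths are in m, angles in rad, forces in N, time in s.
With the tool pointing down it reaches from about 0.35 to 0.9 m from the base axis. Payload 8.1 kg.
Tool frame: the origin (TCP) lies at the very end of the fingers, on their centre line; the grasp point (between the pads) lies 19 mm behind it; z points along the fingers, x is the direction in which the jaws open and shut, and the axes are right-handed (so a half turn about z gives the same grasp; the last joint's range is limited). The gripper opens to 92 mm and grips with 3 to 60 N. Pads are 19 mm wide; open, the fingers measure 130 mm over their backs; the gripper's body (75 mm by 190 mm) begins 47 mm behind the grasp point.
Start: joints at [1.058, 0.434, 0.025, 1.573, -0.012, 1.134, -0.075], TCP at [0.249, -0.573, 0.227] pointing down, gripper open.
Joint ranges: [-2.62, 2.62], [-0.44, 2.09], [-1.27, 1.32], [0.08, 2.57], [-1.32, 4.46], [0.12, 2], [-2.74, 2.74]. Speed limits (rad/s): [2.22, 2.22, 3.01, 3.01, 3.14, 3.14, 3.14].

INTERFACE

Orientations are given as a rotation vector (axis times angle).
In Python, from cell import status, viewer, arm gives the robot as it stands.
- The arm moves only by the tool jog_arm, never from a script. Its argument "commands" is text: rows parted by semicolons, each of 7 numbers parted by spaces: the closure, from -1 (fully open) to 1 (shut), then the shift along the world's x, y, z normalised to -1 to 1, where 1 is 0.3 m, then the turn, a rotation vector about the world's x, y, z normalised to -1 to 1, where 1 is 2 pi rad. In form: jaw dx dy dz wx wy wz; .... A call has exactly 5 rows; each row shifts and turns the commanded pose from where the row before left it; what a row does not reach is not made up. A row lasts 1/10 s, in which the tool goes at most 50 mm and 8.59 degrees, less where a joint would pass 70% of its speed; a pose out of reach is approached as far as the arm can. A call with a number of a shift or a turn outside -1 to 1 is refused whole. A call with a gripper value outside its range is refused whole. The fingers move at their own pace and stop on an object; "force" is the grip in N (left out, the last holds). Time passes only in rows, so rows that do not move let the fingers close, or fill a call up. It gives the time, the measured TCP pose, the force and the opening at its end, in the units of the state.
- status.observe(): the state, without advancing time (a new reading comes with each control period).
- viewer.get_image(name): name is "scene" or "top" or "wrist"; returns a dict with "pixels" (384x512x3 uint8, red, green, blue), "z_map" (384x512 float32, m along the optical axis (not along the pixel's ray), 0 where there is no reading), "camera_matrix" (3x3 intrinsics, pixels), "R" (3x3) and "t" (3): a world point X has camera coordinates R X + t. Camera axes: x right, y down, z forward; pixel columns grow to the right and rows downward; lengths in m; the calibration is good to about 2 mm. A picture is of the moment at which its call begins.
- arm.sign_off(): hands the job in, once; it reports no verdict.
The state is a dict: "clock": time; "joints": joint angles; "dq": joint speeds; "joint_efforts": joint torques, N m; "position": TCP position; "ee_rot": TCP orientation; "force": force on the tool from outside, world axes, zero at the start; "ft_torque": the same for the moment, N m; "width": opening from 0.0 (shut) to 1.0 (fully open).
Only numpy, scipy, OpenCV 4.12 (cv2) and the standard library are available. Lean on these libraries where they do the work, as an engineer would, in place of code of your own. Each camera call takes 0.05 s, during which the arm holds its last target. There are 200 camera calls.

TASK

Set the fixture up for the second side: swing the hinged leaf right over by its bail bar until it lies flat on the opposite side, showing the other face of the blank it carries. Then grip the bar knob of the index head and turn it clockwise, click by click, from the zero mark to the third stop without going past it, and finish while still holding the knob there in the closed gripper. Leave the plug gauge, caliper and marker pen where they lie.

Things in the scene. Friction and masses are not known exactly. Their poses are not given: they have to be found in the camera images.
- fixture: flip fixture, fixed to the bench: aluminium base plate 150 (x) x 270 (y) x 10 mm, origin under its centre on the bench. Two dark hinge blocks at x = +-58 mm, tops at 62 mm, carry the leaf's hinge along its own x axis at y = 0, 50 mm above the bench. Place and yaw vary. A tall 40 mm post of the room stands at the bench's rear edge between it and the head (world x 0.61, y 0.10 m).
- leaf_hinge (a point): middle of the leaf's hinge axis, 50 mm above the bench; its x axis lies along the hinge, y points to the side on which the leaf lies at joint value 0
- leaf_bar (a point): middle of the leaf's bail bar: round steel, 10 mm thick, parallel to the hinge and 122 mm from it, 76 mm free between its two end arms. Between bar and leaf edge is an open gap 45 mm wide for a finger; its outer side is free. With the leaf flat the bar is 50 mm above the bench, 40 mm above the base plate. The frame turns with the leaf: x along the bar, y outward from hinge to bar.
- leaf (a joint): leaf angle, rad: 0 = flat on the fixture's +y side, grows as the bar goes up and over (1.57 upright), 3.14 = flat on the -y side, at its end stop. In the fixture's frame the bar is at y = 122 mm * cos, z = 50 mm + 122 mm * sin. Stiff hinge (0.2 N m friction, no spring): it stays where left; starts at 0 to 0.3. Leaf 90 x 72 x 10 mm, 0.25 kg; the blank's bossed face starts underneath.
- head: index head, fixed to the bench: grey foot 120 x 110 x 12 mm, round plate (radius 50 mm, top at 26 mm); origin under its centre on the bench, on the knob's axis. Black marks on the plate show the stops: the broad one (zero) at the head's own -x, five more clockwise seen from above, 24 degrees apart. A dark plunger block, top 32 mm high, stands on the +x side, 51 to 69 mm from the axis.
- knob_grip (a point): grip point of the knob, on its vertical axis, 66 mm above the bench. The knob is a black upright bar 48 mm long, 14 mm thick, 38 mm tall (42 to 80 mm above the bench) on a disc of 28 mm radius; hold it within 25 mm of this point. The frame turns with the knob: x along the bar's length, y across its thickness.
- knob_pointer (a point): end of the white pointer on the knob's disc, 36 mm from the axis, on the knob's own -x side; it points at the zero mark when the joint reads 0
- knob (a joint): knob angle, rad, growing clockwise seen from above. A sprung ball clicks into a stop every 24 degrees: zero 0, first 0.419, second 0.838, third 1.257, fourth 1.676, fifth 2.094. Between stops it takes up to about 0.12 N m to turn; near a stop it pulls itself in. Starts at the zero stop.
- plug_gauge: bystander: dark knurled plug gauge 22 x 113 x 22 mm, lying loose
- caliper: bystander: steel caliper 65 x 228 x 19 mm, lying loose
- marker: bystander: white and black marker pen 20 x 130 x 18 mm, lying loose

How it is judged:
On the way, in this order (a step that is already met when the one before it is completed fails the run):
1. the leaf lies flat on the opposite side (value of joint leaf above 3 rad), for 0.2 s.
2. then the knob clicks into the first stop (value of joint knob above 0.32 rad), for 0.02 s.
3. and stands at the third stop (value of joint knob between 1.157 and 1.357 rad), for 0.3 s.
At the end, for the whole second after the job is handed in: the leaf lies flat on the opposite side (above 3.0 rad), the knob is at rest at the third stop (1.257 +-0.1 rad), and the gripper still holds it: grasp point within 25 mm of the grip point and more than 2 N of contact (all of step 3 and value of joint leaf above 3 rad and velocity of joint knob between -0.1 and 0.1 rad/s and contact force between the fingers and knob above 2 N and distance between the grasp point and knob_grip below 0.025 m); the arm keeps its last pose, push and grip.
It fails at once if the knob was turned past the third stop, towards the fourth (value of joint knob above 1.45 rad).
It fails at once if a bystander was disturbed (distance of any of plug_gauge, caliper, marker from where it was at the start of the episode above 0.03 m).
It also fails if it takes over 61 s, if anything falls off the work surface, if the arm or the gripper's body presses on something with over 40 N, if the wrist force passes 120 N, or if a joint passes its speed limit or range.

## Working session

There is one attempt and no reset: what is moved stays moved. The work goes in short steps, Python scripts to look and compute and a tool call to move; the robot and the scene stay as the last step left them, time stands still between calls to the robot, and variables do not carry over. Pictures are saved under pics/ and viewed, about 8 in all and at most 12, crops included, and the job is handed in when it is done.

Besides the shell and the picture viewer there is one more tool, called after "Emit:" as name(argument=value, ...), one argument or row to a line, values as JSON. jog_arm: Moves the arm, as the interface text tells. Scaled input: -1 to 1 covers 0.3 m each way for a shift and 2 pi rad each way for a turn. Its arguments: {"type":"object","properties":{"commands":{"type":"string"},"force":{"type":"number"}},"required":["commands"]}

```bash
ls; mkdir -p pics
cat > h.py <<'E'
import numpy as np,cv2
from cell import status,viewer,arm
def grab(n,f=None):
    d=viewer.get_image(n)
    np.savez('last_%s.npz'%n,**{k:np.asarray(v) for k,v in d.items()})
    if f: cv2.imwrite('pics/'+f,cv2.cvtColor(np.asarray(d['pixels']),cv2.COLOR_RGB2BGR))
    return d
def load(n): return dict(np.load('last_%s.npz'%n))
def cloud(d):
    z=np.asarray(d['z_map']);K=np.asarray(d['camera_matrix']);v,u=np.mgrid[:z.shape[0],:z.shape[1]]
    c=np.stack([(u-K[0,2])/K[0,0]*z,(v-K[1,2])/K[1,1]*z,z],-1)
    return (c-np.asarray(d['t']))@np.asarray(d['R'])
E
python3 - <<'E'
from h import *
a=grab('top','top1.png');b=grab('scene','scene1.png')
for d in(a,b): print(-np.array(d['R']).T@d['t'],d['R'][2])
im=np.hstack([cv2.imread('pics/top1.png')]);s=status.observe();print(s)
E
```

```text
pics
[ 0.37838773 -0.00277237  1.46772808] [ 0.06573648  0.00966594 -0.9977902 ]
[-0.65201533  0.6834948   1.41435588] [ 0.58445991 -0.36320454 -0.72559567]
{'clock': 0.1, 'joints': array([ 1.05839433,  0.43516014,  0.02498567,  1.57399401, -0.01160806,
        1.13398211, -0.07511992]), 'dq': array([ 8.04728303e-04, -1.83825607e-03, -2.01754884e-03, -1.17295893e-03,
       -1.43551899e-03,  2.07181355e-04,  7.71423142e-05]), 'joint_efforts': array([ 2.77427353e-03, -6.69118738e+01,  9.87699665e-01, -3.15139532e+01,
       -6.05393993e-02,  3.74322978e-02,  9.48346178e-05]), 'position': array([ 0.24878733, -0.57286218,  0.22602401]), 'ee_rot': array([-2.62632799e+00,  1.72274854e+00,  1.93719158e-03]), 'force': array([ 0.22598161, -0.30770453,  0.42750831]), 'ft_torque': array([ 0.02973562, -0.03812397, -0.00527311]), 'width': 0.9993698487168262}
```

View pics/top1.png

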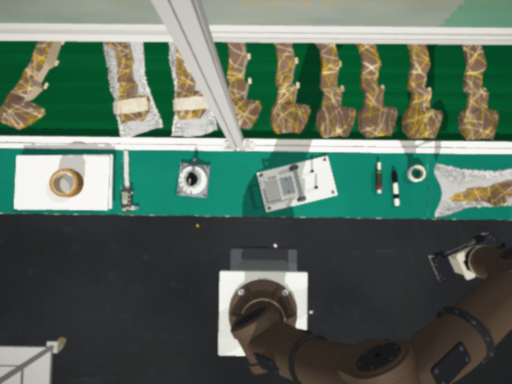

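View pics/scene1.png

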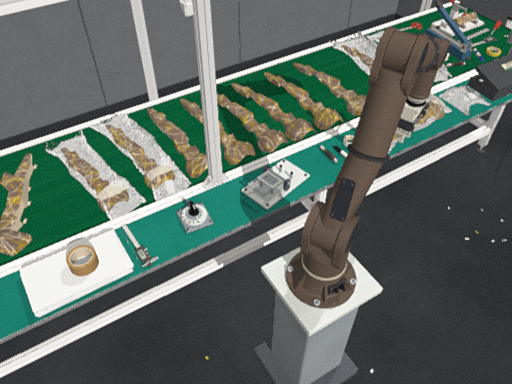

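The top view shows the fixture at (297,184), the head at (193,180), the post foot at (238,143), the caliper at (127,180), the plug gauge at (379,177) and the marker at (395,187). The scene view agrees.

Run:
```python
from h import *
d=load('top');P=cloud(d);im=cv2.cvtColor(d['pixels'],cv2.COLOR_RGB2BGR)
a=im[145:222,165:350];a=cv2.resize(a,None,fx=4.3,fy=4.3,interpolation=cv2.INTER_CUBIC)
cv2.imwrite('pics/crop1.png',a)
def hull(m,n):
    c=max(cv2.findContours(m.astype('uint8'),cv2.RETR_EXTERNAL,2)[0],key=cv2.contourArea)
    pts=P[m>0]; return c
H=P[...,2]
print('bench z',np.median(H[160:210,210:250]), 'plate', np.median(H[200:205,275:285]))
# fixture base: bright pixels not green in box
def ray(u,v,z):
    K=d['camera_matrix'];r=d['R'].T@np.array([(u-K[0,2])/K[0,0],(v-K[1,2])/K[1,1],1]);o=-d['R'].T@d['t'];return o+r*(z-o[2])/r[2]
hsv=cv2.cvtColor(im,cv2.COLOR_BGR2HSV)
ng=((hsv[...,1]<90)).astype('uint8')
for n,(u0,u1,v0,v1),z in(('fix',(248,345,153,217),.01),('head',(172,215,157,204),.012)):
    m=np.zeros_like(ng);m[v0:v1,u0:u1]=ng[v0:v1,u0:u1]
    c=max(cv2.findContours(m,cv2.RETR_EXTERNAL,2)[0],key=cv2.contourArea)
    w=np.array([ray(*p[0],z)[:2] for p in c],np.float32)
    print(n,cv2.minAreaRect(w*1000),len(c))
# high points
for n,(u0,u1,v0,v1) in(('fix',(248,345,153,217)),('head',(172,215,157,204))):
    q=P[v0:v1,u0:u1].reshape(-1,3)
    for lo,hi in((.03,.045),(.045,.056),(.056,.07),(.07,.09),(.09,.2)):
        s=q[(q[:,2]>lo)&(q[:,2]<hi)]
        if len(s):print(n,lo,hi,len(s),s.mean(0).round(3),cv2.minAreaRect((s[:,:2]*1000).astype(np.float32)))
```

```text
bench z 0.0008358015213964576 plate 0.010688872614842117
fix ((471.60638427734375, -115.53717041015625), (155.58541870117188, 274.4032897949219), 14.745950698852539) 113
head ((489.92156982421875, 262.9473571777344), (112.12113189697266, 141.56654357910156), 84.91423034667969) 33
fix 0.03 0.045 12 [ 0.488 -0.148  0.04 ] ((472.6944885253906, -134.98956298828125), (118.09638214111328, 93.71266174316406), 14.43867015838623)
fix 0.045 0.056 282 [ 0.463 -0.09   0.053] ((463.266845703125, -85.94788360595703), (138.1791534423828, 193.63189697265625), 14.758193969726562)
fix 0.056 0.07 514 [ 0.46 -0.07  0.06] ((456.4477844238281, -60.144126892089844), (133.04449462890625, 140.90000915527344), 14.00098705291748)
fix 0.07 0.09 1 [ 0.41  -0.127  0.07 ] ((409.8064270019531, -127.17253875732422), (0.0, 0.0), 0.0)
head 0.03 0.045 222 [0.486 0.263 0.036] ((485.4081115722656, 259.0084533691406), (94.3521957397461, 111.03598022460938), 49.48653030395508)
head 0.045 0.056 19 [0.477 0.261 0.049] ((476.0888977050781, 262.1691589355469), (32.45441436767578, 40.27265930175781), 38.5406494140625)
head 0.056 0.07 10 [0.478 0.258 0.064] ((478.89990234375, 258.3548583984375), (1.8972845077514648, 35.53704071044922), 87.08578491210938)
head 0.07 0.09 60 [0.479 0.264 0.081] ((479.73919677734375, 264.9591369628906), (14.976381301879883, 46.656070709228516), 86.57110595703125)
```

View pics/crop1.png

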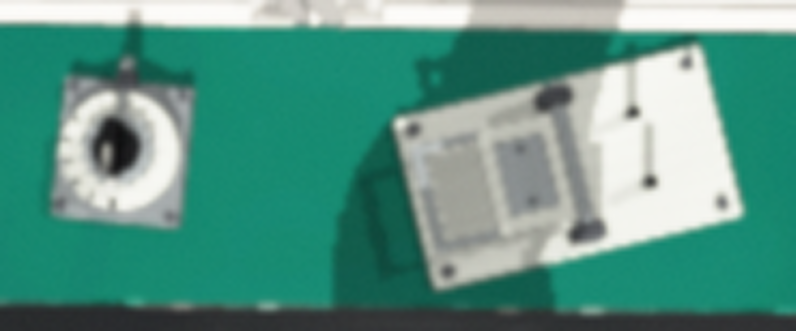

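Run:
```python
from h import *
P=cloud(load('top'));q=P[153:217,248:345].reshape(-1,3)
c=np.array([.4716,-.1155]);a=np.deg2rad(14.7);X=np.array([np.cos(a),np.sin(a)]);Y=np.array([-X[1],X[0]])
x=(q[:,:2]-c)@X;y=(q[:,:2]-c)@Y
for y0 in range(-130,150,10):
    s=(abs(x)<.03)&(y>y0/1e3)&(y<y0/1e3+.01);print(y0,s.sum(),q[s,2].round(3).max() if s.any() else'', np.median(q[s,2]).round(3) if s.any() else '')
s=(q[:,2]>.058)&(abs(y)<.03);print(x[s].min(),x[s].max(),y[s].min(),y[s].max())
```

```text
-130 45 0.019 0.011
-120 47 0.018 0.011
-110 44 0.014 0.01
-100 45 0.017 0.01
-90 44 0.017 0.01
-80 44 0.017 0.01
-70 44 0.051 0.011
-60 49 0.049 0.01
-50 43 0.016 0.011
-40 44 0.017 0.01
-30 46 0.021 0.011
-20 41 0.017 0.01
-10 29 0.064 0.056
0 48 0.064 0.057
10 49 0.062 0.056
20 46 0.06 0.054
30 49 0.064 0.054
40 45 0.063 0.056
50 47 0.064 0.057
60 47 0.064 0.059
70 54 0.066 0.012
80 43 0.019 0.012
90 47 0.017 0.011
100 44 0.018 0.01
110 42 0.065 0.012
120 47 0.067 0.06
130 46 0.015 0.005
140 43 0.008 0.001
-0.06614948695663588 0.06526188686599578 -0.012541921608432106 0.029762441494006604
```

Emit:
jog_arm(
  commands="-1 0.043 0.128 0 0 0 -0.005;-1 0.043 0.128 0 0 0 -0.005;-1 0.043 0.128 0 0 0 -0.005;-1 0.043 0.128 0 0 0 -0.005;-1 0.043 0.128 0 0 0 -0.0044",
  force=20,
)

```text
clock: 0.6
position: [0.3136, -0.3795, 0.2265]
ee_rot: [-2.486, 1.921, 0.001]
force: [0.4, 0.2, 0.6]
width: 0.999
```

Emit:
jog_arm(
  commands="-1 0.043 0.128 0 0 0 0;-1 0.043 0.128 0 0 0 0;-1 0.043 0.128 0 0 0 0;-1 0.043 0.128 0 0 0 0;-1 0.043 0.128 0 0 0 0",
)

```text
clock: 1.1
position: [0.378, -0.1876, 0.2267]
ee_rot: [2.487, -1.919, -0.0]
force: [0.2, -1.2, 1.3]
width: 1.002
```

Emit:
jog_arm(
  commands="-1 0.0417 0.127 -0.03 0 0 0;-1 0.0417 0.127 -0.03 0 0 0;-1 0.0417 0.127 -0.03 0 0 0;-1 0.0417 0.127 -0.03 0 0 0;-1 0.0417 0.127 -0.03 0 0 0",
)

```text
clock: 1.6
position: [0.4406, 0.0027, 0.1813]
ee_rot: [2.487, -1.919, -0.0]
force: [1.1, -1.6, 0.8]
width: 0.999
```

Run:
```python
from h import *
d=grab('wrist','w1.png');P=cloud(d);s=status.observe();print(s['position'],s['ee_rot'],s['joints'])
q=P.reshape(-1,3)
c=np.array([.4716,-.1155]);a=np.deg2rad(14.7);X=np.array([np.cos(a),np.sin(a)]);Y=np.array([-X[1],X[0]])
x=(q[:,:2]-c)@X;y=(q[:,:2]-c)@Y
m=(abs(x)<.03)&(y>.1)&(y<.15)&(q[:,2]>.04)&(q[:,2]<.11)
print(m.sum(),y[m].mean(),q[m,2].max(),np.polyfit(x[m],y[m],1) if m.any() else 0)
m=(y>.1)&(y<.15)&(q[:,2]>.04)&(q[:,2]<.11)&(abs(x)<.08)
if m.any():print(x[m].min(),x[m].max())
```

```text
[0.44199212 0.00956254 0.18056433] [-2.49040094  1.9096784   0.0026764 ] [ 0.16945033  0.21730486 -0.36048416  2.03566599  0.09258429  0.90297883
 -1.54894145]
692 0.11867701067715203 0.06269257796972082 [0.00238903 0.11867583]
-0.04524688366577109 0.04468362950766536
```

View pics/w1.png

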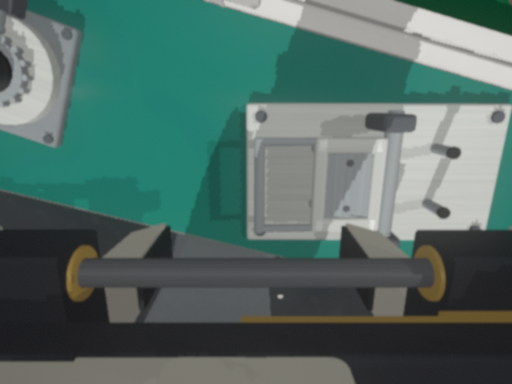

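Emit:
jog_arm(
  commands="0.2 0 -0.005 -0.05 0 0 0;0.2 0 0 -0.05 0 0 0;0.2 0 0 -0.05 0 0 0;0.2 0 0 0 0 0 0;0.2 0 0 0 0 0 0",
)

```text
clock: 2.15
position: [0.4403, -0.0004, 0.1368]
ee_rot: [2.487, -1.919, -0.001]
force: [0.4, 0.5, 0.2]
width: 0.616
```

Emit:
jog_arm(
  commands="0.2 0.002 0.004 -0.05 0 0 0;0.2 0 0 0 0 0 0;0.2 0 0 0 0 0 0;0.2 0 0 0 0 0 0;0.2 0 0 0 0 0 0",
)

```text
clock: 2.65
position: [0.4415, 0.0009, 0.1224]
ee_rot: [-2.487, 1.919, -0.001]
force: [0.5, -0.7, -0.1]
width: 0.401
```

Run:
```python
from h import *
d=grab('wrist');P=cloud(d);s=status.observe();print(s['position'],s['width'])
q=P.reshape(-1,3)
c=np.array([.4716,-.1155]);a=np.deg2rad(14.7);X=np.array([np.cos(a),np.sin(a)]);Y=np.array([-X[1],X[0]])
x=(q[:,:2]-c)@X;y=(q[:,:2]-c)@Y
print('tcp',(s['position'][:2]-c)@X,(s['position'][:2]-c)@Y)
m=(abs(x)<.03)&(y>.1)&(y<.15)&(q[:,2]>.04)&(q[:,2]<.075)
print(m.sum(),y[m].min(),y[m].mean(),y[m].max(),q[m,2].max())
m=(abs(x)<.03)&(y>.03)&(y<.09)&(q[:,2]>.045)&(q[:,2]<.075);print(y[m].max())
```

```text
[0.44145725 0.00089863 0.12227212] 0.39917364346766326
tcp 0.00038096908146446104 0.12023760590424917
1018 0.11354350357207693 0.11861185812514141 0.12332247035498639 0.06269155155023448
0.06922462416911306
```

Emit:
jog_arm(
  commands="0.2 0 0 -0.06 0 0 0;0.2 0 0 -0.06 0 0 0;0.2 0 0 -0.06 0 0 0;0.2 0 0 -0.06 0 0 0;0.2 0 0 -0.037 0 0 0",
)

```text
clock: 3.2
position: [0.4409, 0.0008, 0.0378]
ee_rot: [2.487, -1.919, -0.001]
force: [0.0, 0.3, 0.3]
width: 0.4
```

Emit:
jog_arm(
  commands="1 0 0 0 0 0 0;1 0 0 0 0 0 0;1 0 0 0 0 0 0;1 0 0 0 0 0 0;1 0 0 0 0 0 0",
  force=20,
)

```text
clock: 3.7
position: [0.442, -0.0002, 0.0394]
ee_rot: [-2.486, 1.921, -0.003]
force: [0.9, -3.8, -0.4]
width: 0.1
```

Run:
```python
import numpy as np
t=np.linspace(.066,3.14,21);y=.122*np.cos(t);z=.122*np.sin(t)
for i in range(20):
    dy=(y[i+1]-y[i])/.3;dz=(z[i+1]-z[i])/.3
    print("1 %.3f %.3f %.3f 0 0 0;"%(-.2538*dy,.9673*dy,dz),end='\n' if i%5==4 else '')
```

```text
1 0.002 -0.009 0.062 0 0 0;1 0.005 -0.018 0.060 0 0 0;1 0.007 -0.026 0.056 0 0 0;1 0.009 -0.034 0.051 0 0 0;1 0.011 -0.042 0.045 0 0 0;
1 0.013 -0.048 0.038 0 0 0;1 0.014 -0.053 0.030 0 0 0;1 0.015 -0.057 0.022 0 0 0;1 0.016 -0.059 0.012 0 0 0;1 0.016 -0.060 0.003 0 0 0;
1 0.016 -0.060 -0.007 0 0 0;1 0.015 -0.058 -0.016 0 0 0;1 0.014 -0.055 -0.025 0 0 0;1 0.013 -0.051 -0.034 0 0 0;1 0.012 -0.045 -0.041 0 0 0;
1 0.010 -0.039 -0.048 0 0 0;1 0.008 -0.031 -0.054 0 0 0;1 0.006 -0.023 -0.058 0 0 0;1 0.004 -0.014 -0.061 0 0 0;1 0.001 -0.005 -0.062 0 0 0;
```

Emit:
jog_arm(
  commands="1 0.002 -0.009 0.062 0 0 0;1 0.005 -0.018 0.060 0 0 0;1 0.007 -0.026 0.056 0 0 0;1 0.009 -0.034 0.051 0 0 0;1 0.011 -0.042 0.045 0 0 0",
)

```text
clock: 4.2
position: [0.4509, -0.0352, 0.1223]
ee_rot: [-2.488, 1.915, 0.003]
force: [-4.0, 9.8, 5.6]
width: 0.101
```

Emit:
jog_arm(
  commands="1 0.013 -0.048 0.038 0 0 0;1 0.014 -0.053 0.030 0 0 0;1 0.015 -0.057 0.022 0 0 0;1 0.016 -0.059 0.012 0 0 0;1 0.016 -0.060 0.003 0 0 0",
)

```text
clock: 4.7
position: [0.4735, -0.1208, 0.1546]
ee_rot: [-2.488, 1.918, -0.002]
force: [-3.9, 2.2, 5.6]
width: 0.1
```

Width still at bar thickness, forces small; on over.

Emit:
jog_arm(
  commands="1 0.016 -0.060 -0.007 0 0 0;1 0.015 -0.058 -0.016 0 0 0;1 0.014 -0.055 -0.025 0 0 0;1 0.013 -0.051 -0.034 0 0 0;1 0.012 -0.045 -0.041 0 0 0",
)

```text
clock: 5.2
position: [0.4946, -0.2028, 0.1152]
ee_rot: [2.487, -1.92, 0.001]
force: [-1.4, 1.7, 1.8]
width: 0.098
```

Emit:
jog_arm(
  commands="1 0.010 -0.039 -0.048 0 0 0;1 0.008 -0.031 -0.054 0 0 0;1 0.006 -0.023 -0.058 0 0 0;1 0.004 -0.014 -0.061 0 0 0;1 0.001 -0.005 -0.062 0 0 0",
)

```text
clock: 5.7
position: [0.5033, -0.2363, 0.0288]
ee_rot: [2.486, -1.92, 0.0]
force: [-1.2, -0.6, 2.2]
width: 0.099
```

Emit:
jog_arm(
  commands="1 0 0 -0.006 0 0 0;1 0 0 0 0 0 0;1 0 0 0 0 0 0;1 0 0 0 0 0 0;1 0 0 0 0 0 0",
)

```text
clock: 6.2
position: [0.5032, -0.2363, 0.0277]
ee_rot: [2.486, -1.919, 0.001]
force: [0.2, -5.2, -2.9]
width: 0.1
```

Emit:
jog_arm(
  commands="0.2 0 0 0 0 0 0;0.2 0 0 0 0 0 0;0.2 0 0 0 0 0 0;0.2 0 0 0 0 0 0;0.2 0 0 0 0 0 0",
)

```text
clock: 6.7
position: [0.5034, -0.2349, 0.0287]
ee_rot: [-2.487, 1.919, -0.0]
force: [-0.7, -0.3, 0.5]
width: 0.393
```

Emit:
jog_arm(
  commands="0.2 0 0 0.06 0 0 0;0.2 0 0 0.12 0 0 0;0.2 0 0 0.16 0 0 0;-0.3 0 0 0.16 0 0 0;-0.3 0 0 0.16 0 0 0",
)

```text
clock: 7.2
position: [0.5029, -0.2349, 0.2288]
ee_rot: [-2.487, 1.919, -0.0]
force: [0.2, -0.9, -0.5]
width: 0.527
```

Run:
```python
from h import *
d=grab('top');P=cloud(d);s=status.observe();print(s['position'],s['width'],s['joints'])
q=P[150:217,170:350].reshape(-1,3)
c=np.array([.4716,-.1155]);a=np.deg2rad(14.7);X=np.array([np.cos(a),np.sin(a)]);Y=np.array([-X[1],X[0]])
x=(q[:,:2]-c)@X;y=(q[:,:2]-c)@Y
for y0 in range(-130,130,20):
    m=(abs(x)<.035)&(y>y0/1e3)&(y<y0/1e3+.02);print(y0,np.percentile(q[m,2],[10,50,90]).round(3))
im=cv2.cvtColor(d['pixels'],cv2.COLOR_RGB2BGR)[140:222,110:350]
w=grab('wrist','w2.png');cv2.imwrite('pics/c2.png',np.vstack([cv2.resize(im,(512,175)),cv2.imread('pics/w2.png')]))
```

```text
[ 0.50658321 -0.23589373  0.23705374] 0.5660890272509562 [ 0.54432686  0.33092732 -0.26907185  1.7146686   0.09813754  1.09774839
 -1.06870607]
-130 [0.007 0.011 0.062]
-110 [0.008 0.393 0.455]
-90 [0.335 0.395 0.461]
-70 [0.055 0.339 0.626]
-50 [0.052 0.336 0.341]
-30 [0.051 0.055 0.339]
-10 [0.011 0.056 0.061]
10 [0.007 0.01  0.014]
30 [0.007 0.01  0.014]
50 [0.008 0.011 0.044]
70 [0.007 0.011 0.014]
90 [0.007 0.011 0.016]
110 [0.007 0.011 0.015]
```

View pics/c2.png

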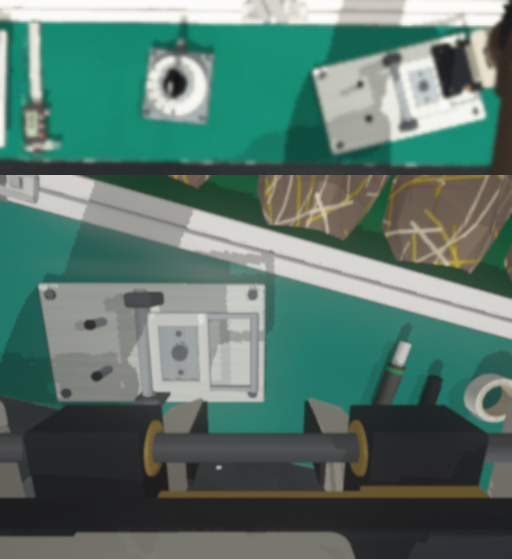

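The leaf now lies on the other side (top view: leaf right of the hinge, top at 55 mm); the head is at (180,85) of the upper crop.

Emit:
jog_arm(
  commands="-0.3 -0.057 0.12 0 0 0 0.023;-0.3 -0.057 0.12 0 0 0 0.023;-0.3 -0.057 0.12 0 0 0 0.023;-0.3 -0.057 0.12 0 0 0 0.023;-0.3 -0.057 0.12 0 0 0 0.023",
)

```text
clock: 7.8
position: [0.4167, -0.0538, 0.2266]
ee_rot: [3.008, -0.907, 0.0]
force: [0.6, 0.1, 0.2]
width: 0.648
```

Emit:
jog_arm(
  commands="-0.3 0 0.12 0 0 0 0.023;-0.3 0 0.12 0 0 0 0.023;-0.3 0 0.12 0 0 0 0.023;-0.3 0 0.12 0 0 0 0.023;-0.3 0 0.12 0 0 0 0.023",
)

```text
clock: 8.3
position: [0.4174, 0.1262, 0.2267]
ee_rot: [3.134, 0.214, 0.001]
force: [1.0, 0.2, 0.6]
width: 0.651
```

Run:
```python
from h import *
from scipy.spatial.transform import Rotation as R
s=status.observe();r=R.from_rotvec(s['ee_rot']).as_matrix();print(s['position'],np.rad2deg(np.arctan2(r[1,0],r[0,0])),r[:,2],s['joints'])
```

```text
[0.41736247 0.12617266 0.22672902] 7.824905597876014 [ 4.58879980e-04 -1.96896022e-04 -9.99999875e-01] [ 0.22525879  0.20387248 -0.73488808  1.9610917   0.159132    1.0335976
 -0.44456125]
```

Emit:
jog_arm(
  commands="-0.3 0.02 0.045 0 0 0 0.0212;-0.3 0.02 0.045 0 0 0 0.0212;-0.3 0.02 0.045 0 0 0 0.0212;-0.3 0.02 0.045 0 0 0 0.0212;-0.3 0.02 0.045 0 0 0 0.0212",
)

```text
clock: 8.8
position: [0.4477, 0.1928, 0.2265]
ee_rot: [2.892, 1.227, -0.0]
force: [-0.6, 0.3, 0.1]
width: 0.648
```

Emit:
jog_arm(
  commands="-0.3 0.02 0.045 0 0 0 0.0212;-0.3 0.02 0.045 0 0 0 0.0212;-0.3 0.02 0.045 0 0 0 0.0212;-0.3 0.02 0.045 0 0 0 0.0212;-0.3 0.02 0.045 0 0 0 0.0212",
)

```text
clock: 9.3
position: [0.4778, 0.2603, 0.2264]
ee_rot: [-2.332, -2.105, 0.0]
force: [-0.1, -0.2, -0.1]
width: 0.651
```

Emit:
jog_arm(
  commands="-0.3 0 0 0 0 0 0;-0.3 0 0 0 0 0 0;-0.3 0 0 0 0 0 0;-0.3 0 0 0 0 0 0;-0.3 0 0 0 0 0 0",
)

```text
clock: 9.8
position: [0.4777, 0.2593, 0.2269]
ee_rot: [2.339, 2.096, 0.0]
force: [-0.7, 0.5, -0.6]
width: 0.65
```

Run:
```python
from h import *
from scipy.spatial.transform import Rotation as R
s=status.observe();r=R.from_rotvec(s['ee_rot']).as_matrix();print(s['position'],np.rad2deg(np.arctan2(r[1,0],r[0,0])),s['joints'])
d=grab('wrist','w3.png');P=cloud(d);q=P.reshape(-1,3)
k=np.hypot(q[:,0]-.48,q[:,1]-.265)<.05
for lo,hi in((.074,.088),(.06,.074),(.03,.045)):
    m=k&(q[:,2]>lo)&(q[:,2]<hi)
    if m.sum()>3:print(lo,m.sum(),np.median(q[m,2]),cv2.minAreaRect((q[m,:2]*1000).astype(np.float32)))
```

```text
[0.47771571 0.25929439 0.2268775 ] 83.72718682089 [ 0.10081341  0.47843056 -0.98246823  1.71708517  0.4279996   1.17878298
  0.4632357 ]
0.074 639 0.07939077713161781 ((478.9095764160156, 260.96014404296875), (13.187407493591309, 47.431400299072266), 83.96053314208984)
0.06 25 0.06830502758036464 ((456.19622802734375, 263.6329040527344), (13.13987922668457, 2.402790069580078), 77.13130187988281)
0.03 1654 0.036150083449859316 ((482.6222229003906, 258.0543518066406), (64.57585906982422, 73.18766021728516), 48.712074279785156)
```

View pics/w3.png

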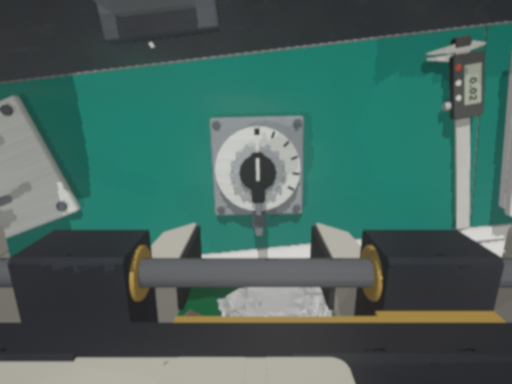

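Emit:
jog_arm(
  commands="-0.3 0.004 0.006 -0.1 0 0 0;-0.3 0 0 -0.13 0 0 0;-0.3 0 0 -0.13 0 0 0;-0.3 0 0 -0.13 0 0 0;-0.3 0 0 -0.106 0 0 0",
)

```text
clock: 10.35
position: [0.4786, 0.2609, 0.046]
ee_rot: [-2.339, -2.097, 0.002]
force: [0.3, 0.9, 0.6]
width: 0.65
```

Emit:
jog_arm(
  commands="1 0 0 0 0 0 0;1 0 0 0 0 0 0;1 0 0 0 0 0 0;1 0 0 0 0 0 0;1 0 0 0 0 0 0",
  force=30,
)

```text
clock: 10.85
position: [0.4797, 0.262, 0.0492]
ee_rot: [2.338, 2.097, 0.003]
force: [0.2, -0.5, -0.6]
width: 0.267
```

Emit:
jog_arm(
  commands="1 0 0 0 0 0 0;1 0 0 0 0 0 0;1 0 0 0 0 0 0;1 0 0 0 0 0 0;1 0 0 0 0 0 0",
)

```text
clock: 11.35
position: [0.4793, 0.2613, 0.0486]
ee_rot: [2.338, 2.097, 0.0]
force: [-0.8, -1.8, 6.9]
width: 0.152
```

Emit:
jog_arm(
  commands="1 0 0 0 0 0 -0.0133;1 0 0 0 0 0 -0.0133;1 0 0 0 0 0 -0.0133;1 0 0 0 0 0 -0.0133;1 0 0 0 0 0 -0.0134",
)

```text
clock: 11.85
position: [0.4793, 0.2614, 0.0486]
ee_rot: [2.725, 1.561, 0.001]
force: [-1.6, -1.5, 5.6]
width: 0.148
```

Emit:
jog_arm(
  commands="1 0 0 0 0 0 0;1 0 0 0 0 0 0;1 0 0 0 0 0 0;1 0 0 0 0 0 0;1 0 0 0 0 0 0",
)

```text
clock: 12.35
position: [0.4793, 0.2614, 0.0486]
ee_rot: [2.721, 1.569, 0.001]
force: [-1.2, -3.1, 7.9]
width: 0.151
```

```bash
cat > y.py <<'E'
from h import *
from scipy.spatial.transform import Rotation as R
s=status.observe();r=R.from_rotvec(s['ee_rot']).as_matrix();print(s['position'],np.rad2deg(np.arctan2(r[1,0],r[0,0])),s['joints'],s['width'],s['force'],s['ft_torque'])
E
python3 y.py
```

```text
[0.4793093  0.26138879 0.04857843] 59.933480495750544 [-0.08831891  0.63956115 -0.7238161   1.90772085  0.57679179  0.81303832
 -0.07943756] 0.15083045487255722 [-1.15019161 -3.10748621  7.94965457] [-0.55685487  0.03280128 -0.03721082]
```

First click done (24° turned). Two more.

Emit:
jog_arm(
  commands="1 0 0 0 0 0 -0.0133;1 0 0 0 0 0 -0.0133;1 0 0 0 0 0 -0.0133;1 0 0 0 0 0 -0.0133;1 0 0 0 0 0 -0.0134",
)

```text
clock: 12.85
position: [0.4793, 0.2614, 0.0486]
ee_rot: [2.989, 0.964, 0.001]
force: [-0.2, -2.7, 7.5]
width: 0.155
```

Emit:
jog_arm(
  commands="1 0 0 0 0 0 0;1 0 0 0 0 0 0;1 0 0 0 0 0 -0.0133;1 0 0 0 0 0 -0.0133;1 0 0 0 0 0 -0.0133",
)

```text
clock: 13.35
position: [0.4794, 0.2614, 0.0486]
ee_rot: [3.087, 0.583, 0.001]
force: [-0.6, -3.3, 7.5]
width: 0.151
```

Emit:
jog_arm(
  commands="1 0 0 0 0 0 -0.0133;1 0 0 0 0 0 -0.0130;1 0 0 0 0 0 0;1 0 0 0 0 0 0;1 0 0 0 0 0 0",
)

```text
clock: 13.85
position: [0.4794, 0.2615, 0.0486]
ee_rot: [3.124, 0.332, 0.002]
force: [0.4, -2.8, 6.8]
width: 0.152
```

Emit:
jog_arm(
  commands="1 0 0 0 0 0 0;1 0 0 0 0 0 0;1 0 0 0 0 0 0;1 0 0 0 0 0 0;1 0 0 0 0 0 0",
)

```text
clock: 14.35
position: [0.4794, 0.2615, 0.0486]
ee_rot: [3.124, 0.332, 0.002]
force: [-1.4, -1.5, 6.9]
width: 0.149
```

```bash
python3 y.py
python3 - <<'E'
from h import *
d=grab('wrist','w4.png');t=grab('top','t4.png');P=cloud(t)
c=np.array([.4716,-.1155]);a=np.deg2rad(14.7);X=np.array([np.cos(a),np.sin(a)]);Y=np.array([-X[1],X[0]])
q=P[150:217,170:350].reshape(-1,3);x=(q[:,:2]-c)@X;y=(q[:,:2]-c)@Y
for y0 in(-.13,-.07,-.05,-.03):
    m=(abs(x)<.035)&(y>y0)&(y<y0+.015);print(y0,np.percentile(q[m,2],[50,90]).round(3))
cv2.imwrite('pics/c4.png',np.vstack([cv2.resize(cv2.imread('pics/t4.png')[140:222,110:430],(512,131)),cv2.imread('pics/w4.png')]))
E
```

```text
[0.47941473 0.26145483 0.04858203] 12.121349518247735 [-0.22976157  0.5815166  -0.51128493  1.91926493  0.40934459  0.74386659
 -0.76544521] 0.1492611283455662 [-1.43245937 -1.54262039  6.91548335] [-0.55686368  0.01328011  0.06725739]
-0.13 [0.051 0.058]
-0.07 [0.055 0.06 ]
-0.05 [0.055 0.059]
-0.03 [0.053 0.058]
```

View pics/c4.png

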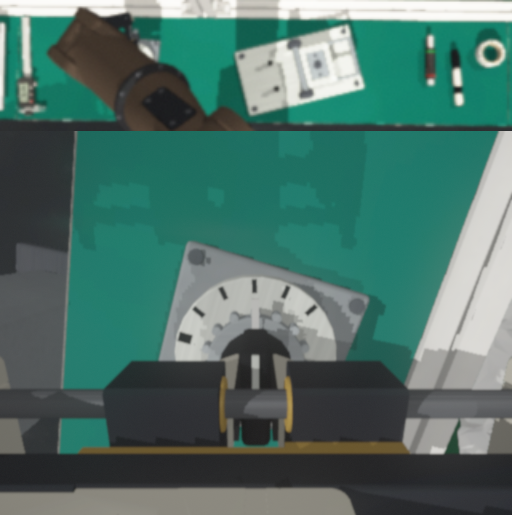

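The white pointer at (254,312) stands at the third narrow mark (254,286), counting from the broad zero mark at (184,338). The leaf is flat on the far side, and the bystanders are where they were.

```bash
python3 -c "
from cell import arm;print(arm.sign_off())"
```

```text
the job is handed in; nothing more can be done
None
```

The fixture is set up for the second side and I handed the job in at about 14.5 s of the 61 s allowed. The sign-off itself gives no verdict.

- **Leaf:** I gripped the bail bar and swung it over its arc until it lay flat on the opposite side. The last depth check put the leaf top at 53–55 mm and the bar centre at about 50 mm, which is what a flat leaf should read.
- **Knob:** I gripped the bar knob at its grip point and turned it 71.6° clockwise by the tool's yaw, where the third stop is at 72°. I paused at the first and second stops on the way. The last wrist picture shows the pointer on the third mark.
- **Grip:** The gripper is still closed on the 14 mm knob, with the grip set to 30 N. The grasp point is about 2 mm from the grip point.
- **Bystanders:** The plug gauge, caliper and marker looked unmoved in the last top view. I judged this by eye and did not measure it.

No check failed or disagreed.

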